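# Clear the fettling bench: jars and lids to the ware board, scrapers to the block

### The arm

A 7-joint arm with a two-finger parallel gripper is mounted at the origin on the work surface. World frame = base frame: x ahead of the robot, y to its left, z up, the work surface at z = 0. Lengths are in m, angles in rad, forces in N, time in s.
With the tool pointing down it reaches from about 0.425 to 0.825 m from the base axis. Payload 3.6 kg.
Tool frame: the origin (TCP) lies on the centre line of the jaws, within the pads' length; the fingertips stand 22 mm ahead of it and the grasp point (between the pads) lies 3 mm ahead of it; z points along the fingers, y is the line along which they close (so a half turn about z gives the same grasp; the last joint's range is limited). The gripper opens to 93 mm and grips with 3 to 60 N. Pads are 15 mm wide; open, the fingers measure 128 mm over their backs; the gripper's body (75 mm by 188 mm) begins 65 mm behind the grasp point.
Start: joints at [-1.23, 0.615, -0.013, 1.423, 0.008, 1.103, -0.04], TCP at [0.233, 0.607, 0.241] pointing down, gripper open.
Joint ranges: [-3.12, 3.12], [-0.3, 2.06], [-1.34, 1.32], [0.26, 2.42], [-1.36, 4.5], [0.01, 1.98], [-2.84, 2.84]. Speed limits (rad/s): [2.79, 2.79, 3.14, 3.14, 3.14, 3.14, 3.14].

### API

Orientations are given as a unit quaternion [w, x, y, z].
In Python, from cell import bot gives the robot as it stands. Calls block until the motion is done:
- bot.reach(position, orientation): joint-space move of the TCP to a pose.
- bot.line_to(position, ori=None, velocity=0.15, stop_force=None): straight line of the TCP; ori=None keeps the orientation; velocity is the mean speed in m/s. With stop_force (N) it stops when the force on the tool has changed by that much, and returns True; else False.
- bot.movej(angles): joint-space move.
- bot.open() and bot.clamp(): open the fingers fully, or close them until they stop; the grip force is fixed at half the most.
- bot.dwell(seconds).
- bot.inverse_kinematics(position, orientation): joint angles nearest the present ones, or None.
- bot.read_camera(name): name is "scene" or "top" or "wrist"; returns a dict with "color" (400x640x3 uint8, red, green, blue), "z_map" (400x640 float32, m along the optical axis (not along the pixel's ray), 0 where there is no reading), "vertical_fov" (degrees; the focal length in pixels is half the picture's height over the tangent of half this angle, whatever the lens; pixels are square), "cx", "cy" (the principal point, pixels), "R" (3x3) and "t" (3): a world point X has camera coordinates R X + t; the wrist camera has in their place "tool_from_camera" (4x4, takes a point from camera to tool coordinates, whose origin is the TCP and whose axes are the flange's). Camera axes: x right, y down, z forward; pixel columns grow to the right and rows downward; lengths in m; the calibration is good to about 2 mm. The wrist camera is an equidistant fisheye: a pixel r from the principal point sees the ray r / f radians off the axis. A picture is of the moment at which its call begins: read the wrist's pose just before it.
A pose or a line that the arm cannot do raises bot.Unreachable and nothing moves.
- bot.sign_off(): hands the job in; it is judged then, once.
Readings, each from a call of its own:
- bot.read_clock(): time.
- bot.read_joint_positions(): joint angles.
- bot.read_joint_velocities(): joint speeds.
- bot.read_joint_efforts(): joint torques, N m.
- bot.read_position(): TCP position.
- bot.read_orientation(): TCP orientation.
- bot.read_contact_force(): force on the tool from outside, world axes, zero at the start.
- bot.read_torque(): the same for the moment, N m.
- bot.read_opening(): finger opening in m.
- bot.read_gripper_force(): force on a finger pad.
Only numpy, scipy, OpenCV 4.12 (cv2) and the standard library are available. Lean on these libraries where they do the work, as an engineer would, in place of code of your own. Each camera call takes 0.05 s, during which the arm holds its last target. There are 200 camera calls.

### The job

The two clay jars are fettled and must go on to glazing: take the lid off each jar and set it, knob up, properly seated in the setter ring of its size on the ware board, and stand both open jars upright on the clear half of the board. Tidy the bench as well: every scraper lying on it goes blade first fully home into the slot of its own width in the wooden block. The order is free; the jars are unfired, so do not tip them over, and leave everything else on the bench where it is.

Things in the scene. Friction and masses are not known exactly. Their poses are not given: they have to be found in the camera images.
- scraper_wide: Loose steel scraper, wide blade: 60 wide, 4 thick, 60 mm long (first 12 mm a neck 22 wide); dark wood grip on its upper face, 95 long, 22 wide, 18 mm thick with the steel. Starts lying flat, grip up. May be absent. Origin: on the flat underside, centre line, at the shoulder where grip ends. +x to the blade tip (at +60 mm), grip x -95 to 0; +z up out of the grip, steel z 0-4, grip to 18.
- slot_wide (a point): Centre of the mouth of the block's wide slot: 67 mm wide, 7 mm high, 66 mm deep. +x straight out of the slot (35 deg above level, away from the robot), +y along the slot's width, +z square to it, upwards. The block's flat face is the plane x = 0, from z = -25 to +23 mm. Home: the scraper's shoulder (origin) bears on the face, at x = 0, blade inside.
- scraper_mid: Loose steel scraper, middle blade: 44 wide, 4 thick, 60 mm long (first 12 mm a neck 22 wide); dark wood grip on its upper face, 95 long, 22 wide, 18 mm thick with the steel. Starts lying flat, grip up. May be absent. Origin: on the flat underside, centre line, at the shoulder where grip ends. +x to the blade tip (at +60 mm), grip x -95 to 0; +z up out of the grip, steel z 0-4, grip to 18.
- slot_mid (a point): Centre of the mouth of the block's middle slot: 51 mm wide, 7 mm high, 66 mm deep. +x straight out of the slot (35 deg above level, away from the robot), +y along the slot's width, +z square to it, upwards. The block's flat face is the plane x = 0, from z = -25 to +23 mm. Home: the scraper's shoulder (origin) bears on the face, at x = 0, blade inside.
- scraper_narrow: Loose steel scraper, narrow blade: 28 wide, 4 thick, 60 mm long (first 12 mm a neck 22 wide); dark wood grip on its upper face, 95 long, 22 wide, 18 mm thick with the steel. Starts lying flat, grip up. May be absent. Origin: on the flat underside, centre line, at the shoulder where grip ends. +x to the blade tip (at +60 mm), grip x -95 to 0; +z up out of the grip, steel z 0-4, grip to 18.
- slot_narrow (a point): Centre of the mouth of the block's narrow slot: 35 mm wide, 7 mm high, 66 mm deep. +x straight out of the slot (35 deg above level, away from the robot), +y along the slot's width, +z square to it, upwards. The block's flat face is the plane x = 0, from z = -25 to +23 mm. Home: the scraper's shoulder (origin) bears on the face, at x = 0, blade inside.
- tool_block: Leaning wooden scraper block, fixed on the bench, 224 mm wide, about 120 mm high; three slots of different width side by side, 68 mm apart, mouth centres 94 mm above the bench. A scraper pushed home stays in by itself. Origin on its underside; mouths face its +x, +y along the row (wide slot at +y); its foot board covers x -76 to +52 mm.
- jar_big: Loose unfired white clay jar, the bigger of two: straight round wall, 62 mm outside diameter, 80 mm high, wall 4 mm. Origin at the centre of its underside, +z up.
- lid_big: Loose lid of the bigger jar, starting on it: spigot 49 mm in diameter, 8 mm deep; above it a flange 60 mm in diameter, 5 mm thick; low dome; round knob 17 mm in diameter to grip, from 20 to 36 mm above the origin. Origin: centre of the spigot's underside, +z up through the knob. Seated in jar or ring, the origin is 8 mm below the rim.
- setter_big: Bigger setter ring of buff fireclay fixed on the ware board: inner diameter 54 mm, outer 66 mm, 14 mm high, for the bigger lid: spigot inside, flange resting on the ring's top. Origin at the centre of its underside, on the board; +z up.
- jar_small: Loose unfired white clay jar, the smaller of two: straight round wall, 51 mm outside diameter, 66 mm high, wall 4 mm. Origin at the centre of its underside, +z up.
- lid_small: Loose lid of the smaller jar, starting on it: spigot 38 mm in diameter, 8 mm deep; above it a flange 49 mm in diameter, 5 mm thick; low dome; round knob 17 mm in diameter to grip, from 20 to 36 mm above the origin. Origin: centre of the spigot's underside, +z up through the knob. Seated in jar or ring, the origin is 8 mm below the rim.
- setter_small: Smaller setter ring of buff fireclay fixed on the ware board: inner diameter 43 mm, outer 55 mm, 14 mm high, for the smaller lid: spigot inside, flange resting on the ring's top. Origin at the centre of its underside, on the board; +z up.
- ware_board: Wooden ware board lying fixed on the bench, 360 x 150 x 18 mm. Origin at the centre of its underside, +x along its length, +y across, +z up; top at z = 18 mm. The setter rings stand on its +x half, centred at x = 135 mm (big) and x = 55 mm (small), y = 0; its -x half (x from -180 to about 0 mm) is clear, for the jars.
- mug: White clay mug, 76 mm across, 85 mm high, with a handle; not part of the job. Origin at the centre of its underside.
- bowl: Biscuit-fired bowl, 110 mm across, 50 mm high; not part of the job. Origin at the centre of its underside.
- kiln_post: Square fireclay kiln post, 36 mm wide, 75 mm high; not part of the job. Origin at the centre of its underside.
- kiln_post2: Square fireclay kiln post, 36 mm wide, 50 mm high; not part of the job. Origin at the centre of its underside.
- brush: Brush lying on the bench; not part of the job. Origin at the centre of its underside.
- modelling_tool: Slim wooden modelling stick, 178 mm long, lying on the bench; not part of the job. Origin at the centre of its underside.
- slip_jar: White plastic screw jar, 68 mm across, 85 mm high; not part of the job. Origin at the centre of its underside.

How it is judged:
At the end, for the whole second after the job is handed in: Scrapers home in own slots (shoulder 6 mm, y 10 mm, z +6/-8 mm, 0.15 rad). Lids in own rings: 6 mm, 0.1 rad, origin 3-9.5 mm above board. Jars upright (0.08 rad) on the board, x -165 to 30 mm, |y| < 56 mm, z 15-23 mm. All at rest (20 mm/s) (x of scraper_wide in the frame of slot_wide below 0.006 m and y of scraper_wide in the frame of slot_wide between -0.01 and 0.01 m and z of scraper_wide in the frame of slot_wide between -0.008 and 0.006 m and angle between the x axis of scraper_wide and the x axis of slot_wide, either way round below 0.15 rad and linear speed of each of scraper_wide, scraper_mid, scraper_narrow, lid_big, jar_big, lid_small, jar_small below 0.02 m/s and x of scraper_mid in the frame of slot_mid below 0.006 m and y of scraper_mid in the frame of slot_mid between -0.01 and 0.01 m and z of scraper_mid in the frame of slot_mid between -0.008 and 0.006 m and angle between the x axis of scraper_mid and the x axis of slot_mid, either way round below 0.15 rad and x of scraper_narrow in the frame of slot_narrow below 0.006 m and y of scraper_narrow in the frame of slot_narrow between -0.01 and 0.01 m and z of scraper_narrow in the frame of slot_narrow between -0.008 and 0.006 m and angle between the x axis of scraper_narrow and the x axis of slot_narrow, either way round below 0.15 rad and horizontal distance between lid_big and setter_big below 0.006 m and z of lid_big in the frame of setter_big between 0.003 and 0.0095 m and angle between each of lid_big, lid_small's own z axis and vertical below 0.1 rad and x of jar_big in the frame of ware_board between -0.165 and 0.03 m and y of jar_big in the frame of ware_board between -0.056 and 0.056 m and z of jar_big in the frame of ware_board between 0.015 and 0.023 m and angle between each of jar_big, jar_small's own z axis and vertical below 0.08 rad and horizontal distance between lid_small and setter_small below 0.006 m and z of lid_small in the frame of setter_small between 0.003 and 0.0095 m and x of jar_small in the frame of ware_board between -0.165 and 0.03 m and y of jar_small in the frame of ware_board between -0.056 and 0.056 m and z of jar_small in the frame of ware_board between 0.015 and 0.023 m); the robot touches nothing.
It fails at once if the big jar is tipped over (angle between jar_big's own z axis and vertical above 0.6 rad).
It fails at once if the small jar is tipped over (angle between jar_small's own z axis and vertical above 0.6 rad).
It fails at once if something that is not part of the job is pushed more than 30 mm out of its place (distance of any of mug, bowl, kiln_post, kiln_post2, brush, modelling_tool, slip_jar from where it was at the start of the episode above 0.03 m).
Of scraper_wide, scraper_mid, scraper_narrow only 2 to 3 are there at a start; the rules pass over those that are not, and their reading is None.
At some moment in a run one of scraper_wide, scraper_mid, scraper_narrow may be knocked a few centimetres aside while the robot is not near it.
It also fails if it takes over 210 s, if anything falls off the work surface, if the arm or the gripper's body presses on something with over 40 N, if the wrist force passes 120 N, or if a joint passes its speed limit or range.

## Working session

There is one attempt and no reset: what is moved stays moved. The work goes in short steps, each a Python script; the robot and the scene stay as the last script left them, time stands still between calls to the robot, and variables do not carry over. Pictures are saved under pics/ and viewed, at most 14 in all, crops included, and the job is handed in when it is done.

```bash
ls; mkdir -p pics; cat > h.py <<'E'
import numpy as np, cv2
from cell import bot
def grab(n):
    c=bot.read_camera(n); c['f']=200/np.tan(np.radians(c['vertical_fov'])/2); return c
def cloud(c):
    # world xyz per pixel from z_map, for the fixed cameras
    v,u=np.mgrid[0:400,0:640]; z=c['z_map']
    P=np.stack([(u-c['cx'])/c['f']*z,(v-c['cy'])/c['f']*z,z],-1)
    W=(P-np.array(c['t']))@np.array(c['R']); W[z==0]=np.nan
    return W
def save(n,img): cv2.imwrite(f'pics/{n}.png',cv2.cvtColor(img,cv2.COLOR_RGB2BGR))
E
python3 - <<'E'
from h import *
for n in('scene','top'):
    c=grab(n); save(n,c['color']); np.save(n,c,allow_pickle=True)
    R=np.array(c['R']); print(n,-R.T@np.array(c['t']),R[2],c['f'],c['cx'],c['cy'])
E
```

```text
pics
scene [ 1.49253304 -0.21302144  0.87240167] [-0.74449288  0.19788472 -0.63762997] 476.2260848068292 319.15930321791643 207.97890202947454
top [0.42954501 0.04777164 1.23189056] [ 0.12555633  0.00932204 -0.99204269] 448.3613880344849 316.6939387989683 200.0142148383404
```

View pics/scene.png

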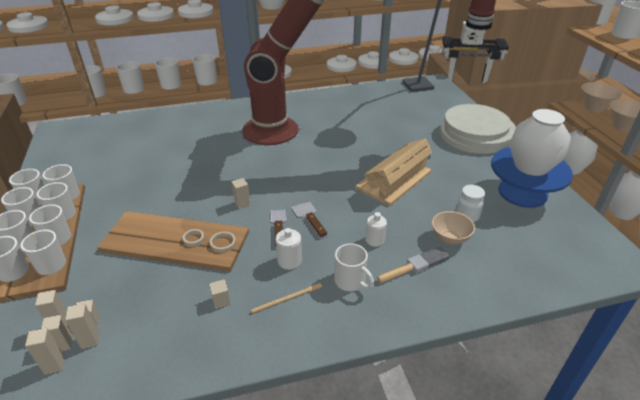

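View pics/top.png

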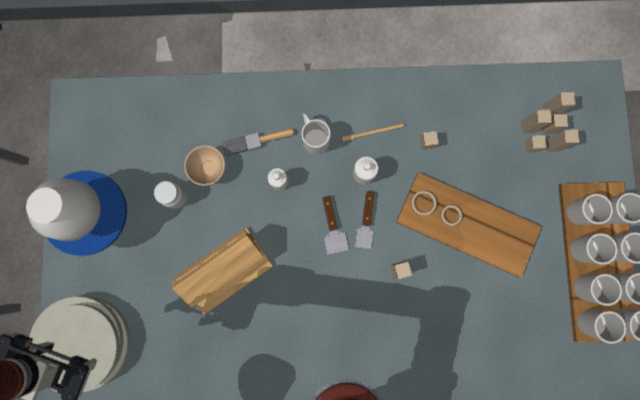

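The scene picture shows the block at (395,172), the scrapers at (279,225) and (312,220), the jars at (289,248) and (376,229), and the rings at (192,238) and (223,242). In the top picture the wide scraper is near (333,225), the mid one near (367,220), the jars at (366,170) and (277,180), the board at (470,222) and the block at (222,272).

```bash
cat >> h.py <<'E'
def ray(c,uv,z):
    "pixel(s) of a fixed camera -> world point on plane z"
    uv=np.atleast_2d(uv).astype(float); R=np.array(c['R']); o=-R.T@np.array(c['t'])
    d=np.c_[(uv[:,0]-c['cx'])/c['f'],(uv[:,1]-c['cy'])/c['f'],np.ones(len(uv))]@R
    return o+d*((z-o[2])/d[:,2])[:,None]
def blob(mask,box):
    u0,v0,u1,v1=box; m=np.zeros(mask.shape,np.uint8); m[v0:v1,u0:u1]=mask[v0:v1,u0:u1]
    cs,_=cv2.findContours(m,cv2.RETR_EXTERNAL,cv2.CHAIN_APPROX_NONE); return max(cs,key=cv2.contourArea)[:,0]
E
python3 - <<'E'
from h import *
np.set_printoptions(precision=4,suppress=True)
c=np.load('top.npy',allow_pickle=True).item(); W=cloud(c); hsv=cv2.cvtColor(c['color'],cv2.COLOR_RGB2HSV)
H,S,V=[hsv[...,i].astype(int) for i in range(3)]
print('bench z',np.nanmedian(W[330:380,120:230,2]), 'hsv bench',hsv[120,480],'board',hsv[230,480],'blade',hsv[242,335],'grip',hsv[205,330],hsv[205,369],'ring',hsv[194,417])
# board
wood=(S>90)&(H<25)
b=blob(wood,(380,160,560,290)); r=cv2.minAreaRect(ray(c,b,.018)[:,:2].astype(np.float32)); print('board',r)
# scrapers: grip and blade
for n,bx in(('w',(315,185,350,260)),('m',(352,185,382,255))):
    g=blob((S>90)&((H<15)|(H>170))&(V<170),bx); print(n,'grip',cv2.minAreaRect(ray(c,g,.016)[:,:2].astype(np.float32)))
    bl=blob((S<60)&(V>125)&(W[...,2]<.05),bx); print(n,'blade',cv2.minAreaRect(ray(c,bl,.004)[:,:2].astype(np.float32)))
# jars
for n,bx in(('big',(345,145,385,195)),('small',(260,160,295,198))):
    u0,v0,u1,v1=bx; P=W[v0:v1,u0:u1].reshape(-1,3); P=P[P[:,2]>.055]; print(n,'zmax',P[:,2].max())
    zt=P[:,2].max(); k=P[P[:,2]>zt-.008]; print(' knob',k.mean(0),np.ptp(k,0),len(k))
    for lo,hi in((.036,.016),): q=P[(P[:,2]<zt-.014)&(P[:,2]>zt-.036)]; print(' flange circ',cv2.minEnclosingCircle(q[:,:2].astype(np.float32)),len(q))
# rings
for n,bx in(('rb',(405,185,440,220)),('rs',(438,200,465,230))):
    u0,v0,u1,v1=bx; P=W[v0:v1,u0:u1].reshape(-1,3); P=P[P[:,2]>.026]; print(n,np.nanmedian(P[:,2]),cv2.minEnclosingCircle(P[:,:2].astype(np.float32)),len(P))
# block
P=W[225:320,165:275].reshape(-1,3); 
for lo,hi in((.01,.03),(.08,.2)): q=P[(P[:,2]>lo)&(P[:,2]<hi)]; print('block',lo,cv2.minAreaRect(q[:,:2].astype(np.float32)),q[:,2].max())
# height of other stuff
cs,_=cv2.findContours(((W[...,2]>.012)&(W[...,2]<.3)).astype(np.uint8)[60:330,60:560],cv2.RETR_EXTERNAL,cv2.CHAIN_APPROX_NONE)
for k in cs:
    if cv2.contourArea(k)>60:
        k=k[:,0]+[60,60]; p=W[k[:,1],k[:,0]]; print(p[:,:2].min(0),p[:,:2].max(0),k.mean(0))
s=cv2.resize(c['color'][170:330,150:400],None,fx=3.2,fy=3.2,interpolation=cv2.INTER_CUBIC)[:,:800]; save('topcrop',s)
E
```

```text
bench z 0.001024936425205281 hsv bench [ 92  30 121] board [ 16 144 158] blade [124  12 169] grip [ 11 153  90] [ 12 165  85] ring [ 17  62 164]
board ((0.5064684152603149, -0.34835395216941833), (0.360175758600235, 0.15069250762462616), 63.848052978515625)
w grip ((0.5472742915153503, 0.025466978549957275), (0.09122692048549652, 0.01990518532693386), 10.49711799621582)
w blade ((0.4692631661891937, 0.01274845004081726), (0.06272312253713608, 0.06162472441792488), 10.857099533081055)
m grip ((0.5568923354148865, -0.0796002671122551), (0.02051415666937828, 0.09152669459581375), 80.60332489013672)
m blade ((0.4713842570781708, -0.06696133315563202), (0.08301020413637161, 0.06092119216918945), 14.941346168518066)
big zmax 0.11313449085854814
 knob [ 0.6542 -0.0712  0.109 ] [0.0138 0.0133 0.0078] 32
 flange circ ((0.6543288230895996, -0.07101267576217651), 0.030780743807554245) 401
small zmax 0.10172698218519864
 knob [0.6389 0.1629 0.0972] [0.0137 0.0133 0.0078] 23
 flange circ ((0.6386454701423645, 0.1624653935432434), 0.024979179725050926) 231
rb 0.03250915462898803 ((0.56569546461105
[... 632 characters left out ...]

[ 0.5083 -0.0951] [ 0.6015 -0.0615] [367.65 208.95]
[0.5717 0.4172] [0.639  0.4812] [170.0118 194.5294]
[ 0.3613 -0.5393] [ 0.6497 -0.1558] [469.029  225.0435]
[0.4499 0.5492] [0.6666 0.7149] [ 87.8201 213.1799]
[0.6135 0.1377] [0.6625 0.1889] [277.5614 179.3158]
[ 0.624  -0.1008] [ 0.6841 -0.0404] [364.6111 170.4444]
[0.6281 0.3048] [0.7366 0.415 ] [203.9464 165.4911]
[ 0.7004 -0.5587] [ 0.7361 -0.5207] [534.9016 143.6721]
[ 0.7004 -0.608 ] [ 0.7358 -0.5811] [554.0196 142.7255]
[ 0.7176 -0.2694] [ 0.7557 -0.2315] [428.6296 140.0556]
[0.7169 0.1201] [0.7852 0.3187] [256.1056 140.5093]
[0.7122 0.0208] [0.8154 0.0951] [313.8131 133.9813]
[ 0.7501 -0.616 ] [ 0.8358 -0.5153] [544.5    117.9692]
```

View pics/topcrop.png

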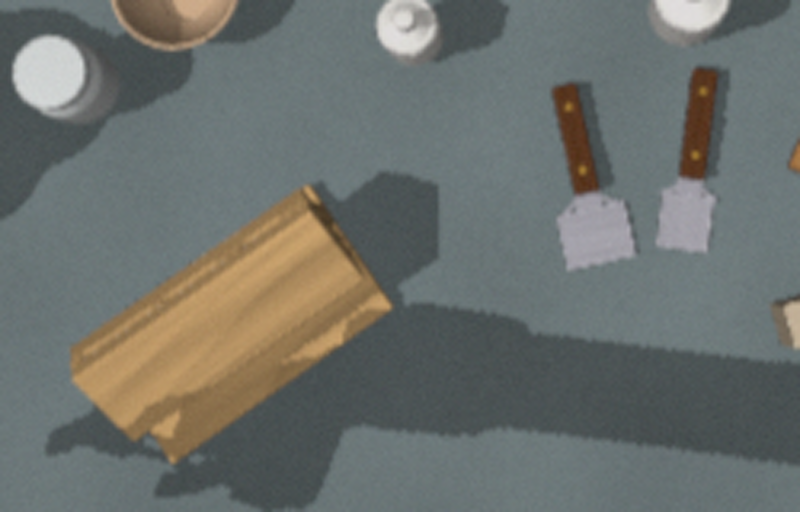

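```bash
python3 - <<'E'
from h import *
np.set_printoptions(precision=4,suppress=True)
o=np.array([.409,.3187]); a=np.radians(33.78); bx=np.array([np.cos(a),np.sin(a)]); by=np.array([-bx[1],bx[0]])
for n in('top','scene'):
    c=np.load(n+'.npy',allow_pickle=True).item(); W=cloud(c).reshape(-1,3)
    q=np.c_[(W[:,:2]-o)@bx,(W[:,:2]-o)@by,W[:,2]]; q=q[(abs(q[:,0])<.09)&(abs(q[:,1])<.10)]
    print(n,len(q)); 
    for x in np.arange(-.08,.07,.008):
        m=q[(q[:,0]>=x)&(q[:,0]<x+.008)]
        if len(m): print(round(x+.004,3),len(m),np.percentile(m[:,2],[5,50,95]))
    f=q[(q[:,2]>.07)]
    # face plane: fixed normal (cos35,sin35); histogram of offset d ; top plane: normal (-sin35,cos35)
    s,k=np.sin(np.radians(35)),np.cos(np.radians(35))
    for nm,N in(('face',(k,0,s)),('top',(-s,0,k))):
        d=f@np.array(N); h,e=np.histogram(d,np.arange(-.1,.2,.002)); i=np.argsort(h)[-5:]; print(nm,[(round(e[j],4),h[j]) for j in i])
c=np.load('scene.npy',allow_pickle=True).item()
save('scenecrop',cv2.resize(c['color'][130:210,345:445],None,fx=6,fy=6,interpolation=cv2.INTER_CUBIC))
E
```

```text
top 5111
-0.076 239 [-0.0021  0.0051  0.0176]
-0.068 228 [0.0112 0.0147 0.0188]
-0.06 225 [0.0106 0.0149 0.0185]
-0.052 223 [0.0109 0.0147 0.0185]
-0.044 373 [0.0118 0.0685 0.0752]
-0.036 262 [0.0725 0.0768 0.0816]
-0.028 272 [0.0776 0.0825 0.0873]
-0.02 268 [0.0837 0.088  0.0925]
-0.012 271 [0.0889 0.0936 0.0982]
-0.004 278 [0.0955 0.0992 0.104 ]
0.004 282 [0.1006 0.1049 0.1097]
0.012 283 [0.1061 0.1108 0.1154]
0.02 217 [0.1042 0.1101 0.1148]
0.028 205 [0.0885 0.0966 0.1047]
0.036 193 [0.0814 0.0865 0.0921]
0.044 96 [0.0731 0.0783 0.0821]
0.052 14 [-0.0016  0.0013  0.0049]
0.06 217 [-0.0036  0.0007  0.0052]
0.068 206 [-0.0031  0.0007  0.0045]
face [(np.float64(0.05), np.int64(67)), (np.float64(0.074), np.int64(75)), (np.float64(0.08), np.int64(142)), (np.float64(0.076), np.int64(163)), (np.float64(0.078), np.int64(445))]
top [(np.float64(0.078), np.int64(79)), (np.float64(0.086), np.int64(224)), (np.float64(0.08), np.int64(365)), (np.float64(0.084), np.int64(679)), (np.float64(0.082), np.int64(828))]
scene 2440
-0.068 11 [0.0114 0.0146 0.017 ]
-0.06 18 [0.0129 0.0144 0.0171]
-0.052 
[... 187 characters left out ...]
4]
-0.004 60 [0.0119 0.0941 0.0986]
0.004 52 [0.0973 0.1013 0.1048]
0.012 41 [0.1043 0.1064 0.1095]
0.02 119 [0.0791 0.1111 0.1139]
0.028 248 [0.0847 0.1032 0.1106]
0.036 593 [0.0137 0.0415 0.097 ]
0.044 316 [0.0122 0.0775 0.0883]
0.052 161 [-0.0001  0.0144  0.077 ]
0.06 198 [-0.0021  0.0029  0.0151]
0.068 110 [-0.0026  0.0003  0.0033]
face [(np.float64(0.076), np.int64(25)), (np.float64(0.078), np.int64(84)), (np.float64(0.084), np.int64(110)), (np.float64(0.08), np.int64(221)), (np.float64(0.082), np.int64(267))]
top [(np.float64(0.076), np.int64(37)), (np.float64(0.054), np.int64(38)), (np.float64(0.052), np.int64(73)), (np.float64(0.078), np.int64(87)), (np.float64(0.08), np.int64(285))]
```

View pics/scenecrop.png

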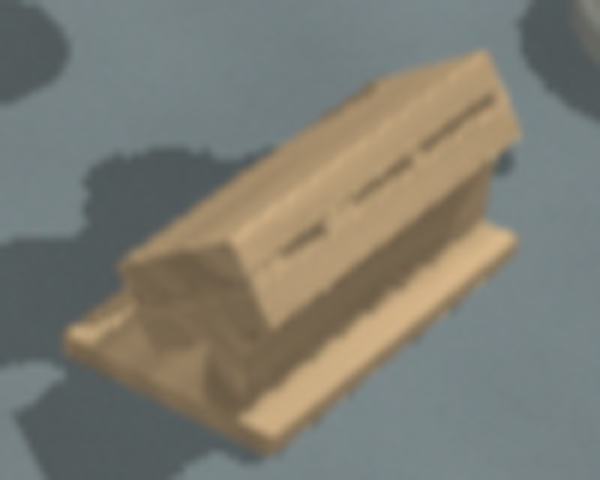

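The crop shows the block's face with three slots: narrow near (303,240), mid near (382,180) and wide near (458,123). That confirms wide is at +y. Next I'll check these against the model and plan the scraper moves.

```bash
cat >> h.py <<'E'
from scipy.spatial.transform import Rotation as Ro
BO=np.array([.409,.3187,0]); A=np.radians(33.78); T=np.radians(35)
RB=Ro.from_euler('z',A).as_matrix()
RS=RB@Ro.from_euler('y',-T).as_matrix()          # slot frame: x out and up
SLOT={k:BO+RB@np.array([.031,y,.094]) for k,y in(('w',.068),('m',0.),('n',-.068))}
RSC=RS@np.diag([-1,-1,1.])                        # scraper axes when going into a slot
FL=[np.diag([1,-1,-1.]),np.diag([-1,1,-1.])]
G=np.array([-.050,0,.025])                        # TCP in the scraper frame when held
q=lambda R:Ro.from_matrix(R).as_quat(scalar_first=True)
def down(yaw): return q(Ro.from_euler('z',yaw).as_matrix()@FL[0])   # tool down, tool x at yaw
def ins(slot,d,dz=-.002,dy=0.):                   # TCP position with shoulder d in front of the slot
    return SLOT[slot]+RS@np.array([d,dy,dz])+RSC@G
def scraper(bx):
    c=grab('top'); hsv=cv2.cvtColor(c['color'],cv2.COLOR_RGB2HSV).astype(int); H,S,V=[hsv[...,i] for i in range(3)]
    g=blob((S>90)&((H<15)|(H>170))&(V<170),bx); (x,y),(a,b),t=cv2.minAreaRect(ray(c,g,.017)[:,:2].astype(np.float32))
    if a<b: t-=90
    if abs(t)>45: t-=180*np.sign(t)
    cen=np.array([x,y,0]); yaw=np.radians(t)+np.pi; R=Ro.from_euler('z',yaw).as_matrix()
    print('grip',cen,a,b,'yaw',np.degrees(yaw)); return cen+R@[.0475,0,0],R
E
python3 - <<'E'
from h import *
np.set_printoptions(precision=4,suppress=True)
c=np.load('scene.npy',allow_pickle=True).item()
for k,p in(('n',(395.5,170)),('m',(408.7,160)),('w',(421.3,150.5))): print(k,SLOT[k],ray(c,p,.094)[0])
for k,bx in(('w',(315,185,350,260)),('m',(352,185,382,255))):
    o,R=scraper(bx); print(o)
    for F in FL:
        j=[bot.inverse_kinematics(p,q(M@F)) for p,M in((o+R@G,R),(o+R@G+[0,0,.2],R),(ins(k,.15),RSC),(ins(k,0),RSC))]
        for i in j: print(None if i is None else np.array(i))
E
```

```text
n [0.4726 0.2794 0.094 ] [0.4769 0.2812 0.094 ]
m [0.4348 0.3359 0.094 ] [0.4397 0.3374 0.094 ]
w [0.397  0.3925 0.094 ] [0.4023 0.3941 0.094 ]
grip [0.5475 0.0256 0.    ] 0.0906357616186142 0.020013337954878807 yaw 191.10780239105225
[0.5009 0.0165 0.    ]
[ 0.0016  0.7674 -0.1388  1.9019  0.2071  0.486   1.4823]
[-0.0931  0.476   0.009   1.7375 -0.0052  0.9281  1.6826]
[-0.8338  0.5219  0.0103  1.8306  0.601   0.2311  0.7854]
[-0.1819  0.8206 -1.1489  2.2052  1.8406  0.9449 -0.364 ]
[-0.4193  0.834   0.5385  1.9154 -0.7381  0.5998 -0.7705]
[-0.5338  0.5577  0.7069  1.7512 -0.4235  0.9906 -1.0413]
[-1.1294  0.5585  0.4636  1.8391 -0.5725  0.2177 -1.2595]
[-0.7526  0.5391 -0.2015  2.2214  2.1997  0.3439  2.2635]
grip [ 0.5569 -0.0799  0.    ] 0.019824929535388947 0.09108565002679825 yaw 170.59945678710938
[ 0.5101 -0.0721  0.    ]
[ 0.1586  0.7781 -0.0868  1.8613  0.1255  0.5074  1.3936]
[-0.019   0.5025  0.1886  1.7013 -0.1114  0.9483  1.6186]
[-0.6506  0.5109 -0.0755  1.8533  0.5488  0.1982  0.9478]
[-0.0169  0.8073 -1.1479  2.2355  1.8908  0.8547 -0.2861]
[-0.2537  0.8615  0.5913  1.8747 -0.7738  0.6501 -0.9153]
[-0.3901  0.6119  0.8151  1.7127 -0.5059  1.0405 -1.1366]
[-0.9365  0.5302  0.3532  1.8615 -0.6492  0.2019 -1.0646]
[-0.4605  0.5484 -0.3886  2.2476  2.2686  0.3704  2.3551]
```

```bash
cat >> h.py <<'E'
PH=np.radians(20); G=np.array([-.055,0,.0265]); FL=[Ro.from_euler('y',-PH).as_matrix()@F for F in FL]  # hand leans to the grip's end
def down(yaw): return q(Ro.from_euler('z',yaw).as_matrix()@np.diag([1,-1,-1.]))
E
python3 - <<'E'
from h import *
np.set_printoptions(precision=3,suppress=True)
for k,o,a in(('w',[.5009,.0165,0],191),('m',[.5101,-.0721,0],170.6)):
    R=Ro.from_euler('z',np.radians(a)).as_matrix(); o=np.array(o)
    for F in FL:
        print(k)
        for p,M in((o+R@G,R),(o+R@G+[0,0,.15],R),(ins(k,.12),RSC),(ins(k,.06),RSC),(ins(k,0),RSC)):
            i=bot.inverse_kinematics(p,q(M@F)); print(None if i is None else np.array(i))
E
```

```text
w
[-0.045  0.896 -0.104  1.59   0.123  1.012  1.554]
[-0.059  0.704 -0.079  1.499  0.076  1.29   1.6  ]
[-0.671  0.594 -0.211  1.59   0.271  0.729  1.147]
[-0.694  0.564 -0.19   1.768  0.305  0.583  1.082]
[-0.737  0.548 -0.15   1.935  0.355  0.433  0.999]
w
[-0.449  0.991  0.641  1.605 -0.508  1.093 -1.008]
[-0.485  0.803  0.719  1.515 -0.389  1.346 -1.071]
[-1.12   0.637  0.543  1.605 -0.422  0.745 -1.411]
[-1.144  0.605  0.517  1.783 -0.447  0.597 -1.381]
[-1.148  0.584  0.468  1.948 -0.487  0.443 -1.344]
m
[ 0.141  0.912 -0.05   1.541  0.022  1.038  1.496]
[ 0.082  0.726  0.057  1.452 -0.051  1.314  1.56 ]
[-0.55   0.583 -0.225  1.613  0.243  0.709  1.273]
[-0.559  0.553 -0.211  1.792  0.275  0.562  1.22 ]
[-0.584  0.539 -0.182  1.96   0.328  0.409  1.147]
m
[-0.258  1.032  0.717  1.556 -0.612  1.176 -1.08 ]
[-0.293  0.852  0.804  1.466 -0.494  1.418 -1.146]
[-1.     0.62   0.52   1.629 -0.44   0.734 -1.288]
[-1.009  0.587  0.488  1.806 -0.47   0.585 -1.243]
[-0.994  0.566  0.428  1.972 -0.518  0.428 -1.187]
```

```bash
cat >> h.py <<'E'
BD=np.array([.5062,-.3478]); BA=np.radians(63.7); bdx=np.array([np.cos(BA),np.sin(BA)])
YP=np.radians(190)       # tool yaw at picks
YB=BA+np.pi              # tool yaw over the board, closing across it
def lid(xy,ring,zpick,drop):
    up=.26
    bot.open(); bot.reach([*xy,up],down(YP)); bot.line_to([*xy,zpick+.03]); bot.line_to([*xy,zpick],velocity=.06)
    bot.clamp(); print('knob opening',bot.read_opening(),bot.read_gripper_force())
    bot.line_to([*xy,zpick+.03],velocity=.06); bot.line_to([*xy,up]); bot.reach([*ring,up],down(YB)); print('held',bot.read_opening())
    zt=zpick-drop; bot.line_to([*ring,zt+.02]); s=bot.line_to([*ring,zt-.004],velocity=.03,stop_force=6)
    print('stop',s,bot.read_position()[2]-zt,bot.read_contact_force())
E
python3 - <<'E'
from h import *
for xy in((.6543,-.0711),(.6388,.1627)): print(np.round(bot.inverse_kinematics([*xy,.11],down(YP)),2),np.round(bot.inverse_kinematics([*xy,.26],down(YP)),2))
for x in(.135,.055,-.045,-.125): print(np.round(bot.inverse_kinematics([*(BD+x*bdx),.09],down(YB)),2),np.round(bot.inverse_kinematics([*(BD+x*bdx),.26],down(YB)),2))
lid((.6543,-.0711),(.5658,-.2265),.117,.048)
print(bot.read_clock())
E
```

```text
[ 0.13  0.76 -0.09  1.53  0.08  0.85  1.75] [ 0.02  0.61  0.1   1.37 -0.06  1.16  1.87]
[-0.22  0.76 -0.11  1.53  0.1   0.85  1.38] [-0.25  0.62 -0.06  1.36  0.04  1.16  1.43]
[ 0.53  0.74 -0.31  1.69  0.31  0.75  2.75] [ 0.94  0.77 -1.15  1.5   0.71  1.33  2.41]
[-0.1   1.02  1.13  1.72 -1.03  1.12 -2.23] [-0.11  0.77  1.13  1.54 -0.71  1.29 -2.48]
[ 0.07  1.04  1.13  1.68 -1.03  1.14 -2.09] [ 0.07  0.79  1.13  1.5  -0.72  1.32 -2.33]
[ 0.22  1.06  1.13  1.61 -1.03  1.17 -2.  ] [ 0.22  0.82  1.13  1.43 -0.75  1.35 -2.22]
knob opening 0.0158789110486109 29.99997228384018
held 0.016087416993387282
stop True -0.0005540694634932064 [0.4284144  1.12635297 0.96735984]
10.275
```

```bash
sed -i 's/^YB=BA+np.pi /YB=BA /' h.py
python3 - <<'E'
from h import *
bot.open(); p=bot.read_position(); bot.line_to([p[0],p[1],.26])
lid((.6388,.1627),(.5300,-.2986),.103,.034)
print(np.round(bot.read_joint_positions(),2))
bot.open(); p=bot.read_position(); bot.line_to([p[0],p[1],.30])
for x in(.055,-.045,-.125): print(np.round(bot.inverse_kinematics([*(BD+x*bdx),.09],down(YB)),2))
print(bot.read_clock())
c=grab('top'); np.save('t2',c,allow_pickle=True); w=grab('scene')
i=np.vstack([cv2.resize(c['color'][130:290,250:570],None,fx=2,fy=2),cv2.resize(w['color'][180:280,90:410],None,fx=2,fy=2)]); save('after_lids',i)
W=cloud(c)
for n,bx in(('lidb',(405,180,442,222)),('lids',(438,200,467,232))):
    u0,v0,u1,v1=bx; P=W[v0:v1,u0:u1].reshape(-1,3); k=P[P[:,2]>.052]; f=P[(P[:,2]>.03)&(P[:,2]<.043)]; print(n,k.mean(0),np.nanmax(P[:,2]),cv2.minEnclosingCircle(f[:,:2].astype(np.float32)))
E
```

```text
knob opening 0.01622303800893032 29.998999536037445
held 0.016222866673141594
stop True -0.00026112363498816127 [0.94395962 0.86583702 4.23097389]
[ 0.38  0.76  0.17  1.72 -0.18  0.68  0.18]
[ 0.37  0.73  0.18  1.71 -0.18  0.72  0.18]
[ 0.53  0.75  0.18  1.67 -0.19  0.74  0.34]
[ 0.65  0.78  0.19  1.6  -0.19  0.79  0.47]
25.8
lidb [ 0.56436844 -0.22439405  0.0605987 ] 0.06567630512628564 ((0.5525698065757751, -0.23583121597766876), 0.046816471964120865)
lids [ 0.52778411 -0.29943119  0.06029265] 0.06702098442463579 ((0.5297433137893677, -0.29811933636665344), 0.02753797546029091)
```

View pics/after_lids.png

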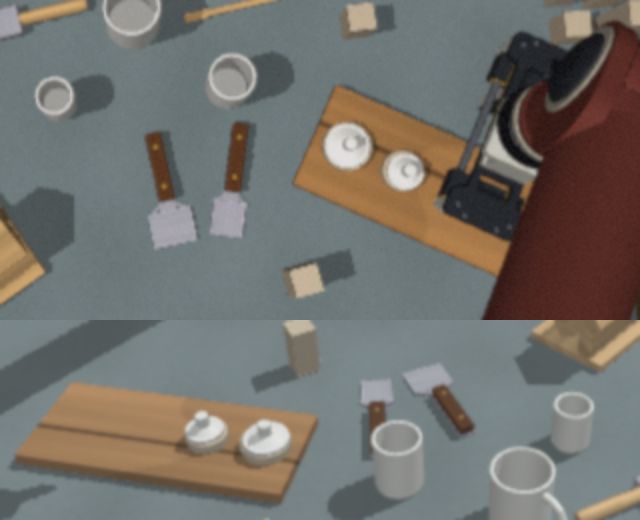

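Both lids sit flat in their rings at (348,147) and (403,170) in the upper crop. The jars are open and still upright at (232,80) and (55,97). Jars next.

```bash
cat >> h.py <<'E'
def jar(xy,bxp,zp):
    up=.28; t=BD+bxp*bdx
    bot.open(); bot.reach([*xy,up],down(YP)); bot.line_to([*xy,zp+.04]); bot.line_to([*xy,zp],velocity=.08)
    bot.clamp(); print('jar opening',bot.read_opening())
    bot.line_to([*xy,zp+.03],velocity=.06); bot.line_to([*xy,up]); bot.reach([*t,up],down(YB)); print('held',bot.read_opening())
    zt=zp+.018; bot.line_to([*t,zt+.02]); s=bot.line_to([*t,zt-.004],velocity=.02,stop_force=4)
    print('stop',s,bot.read_position()[2]-zt); bot.open(); bot.line_to([*t,up])
E
python3 - <<'E'
from h import *
c=np.load('t2.npy',allow_pickle=True).item(); W=cloud(c); pos={}
for n,bx,h in(('b',(345,145,385,195),.08),('s',(260,160,295,198),.066)):
    u0,v0,u1,v1=bx; P=W[v0:v1,u0:u1].reshape(-1,3); k=P[abs(P[:,2]-h)<.007]; pos[n]=cv2.minEnclosingCircle(k[:,:2].astype(np.float32)); print(pos[n])
jar((.6543,-.0711),-.122,.068)
jar((.6388,.1627),-.042,.055)
print(bot.read_clock())
bot.reach([.45,-.15,.35],down(YP))
c=grab('scene'); save('jars',cv2.resize(c['color'][150:300,80:400],None,fx=2,fy=2)); np.save('s3',c,allow_pickle=True)
E
```

```text
((0.6547858715057373, -0.07083118706941605), 0.03123185597360134)
((0.6387549638748169, 0.16254453361034393), 0.0253315232694149)
jar opening 0.061150930167171755
held 0.061210111391656934
stop True 0.00021176482274389008
jar opening 0.05051648240050888
held 0.050734074000879884
stop True 3.995662481513784e-05
52.2083
```

View pics/jars.png

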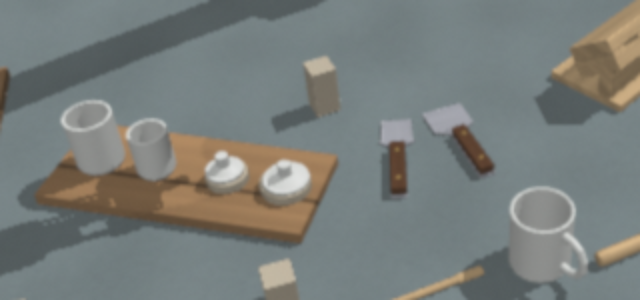

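Both jars stand upright on the board at (95,137) and (150,150), and the lids are seated. Now the wide scraper.

```bash
cat >> h.py <<'E'
F=FL[0]
def pick(bx):
    o,R=scraper(bx); p=o+R@G; qq=q(R@F); bk=-(R@F)[:,2]
    bot.open(); bot.reach(p+[0,0,.15],qq); bot.line_to(p+[0,0,.03]); bot.line_to(p,velocity=.05); bot.clamp()
    print('grip opening',bot.read_opening(),'clock',bot.read_clock()); bot.line_to(p+[0,0,.15],velocity=.1)
def depth(k): # shoulder distance to the slot's face (as commanded grasp)
    return float((RS.T@(np.array(bot.read_position())-SLOT[k]-RSC@G))[0])
def enter(k,tries=((-.002,0),(-.0005,0),(-.0035,0),(.001,0),(-.005,0),(.0025,0),(-.0065,0))):
    bot.reach(ins(k,.12),q(RSC@F)); bot.line_to(ins(k,.068),velocity=.08)
    for dz,dy in tries:
        bot.line_to(ins(k,.068,dz,dy),velocity=.04)
        s=bot.line_to(ins(k,.035,dz,dy),velocity=.03,stop_force=6); print(dz,dy,s,round(depth(k),4),np.round(RS.T@bot.read_contact_force(),1))
        if not s or depth(k)<.045: return dz,dy
    return None
E
python3 - <<'E'
from h import *
bot.movej([-1.23,.615,-.013,1.423,.008,1.103,-.04])
pick((300,185,351,270))
print(enter('w'))
print(bot.read_opening(),bot.read_clock())
c=grab('scene'); save('ins1',np.hstack([cv2.resize(c['color'][90:220,330:460],None,fx=4,fy=4)]))
E
```

```text
grip [0.58335358 0.0154513  0.        ] 0.0840468555688858 0.01989983767271042 yaw 186.78929471969604
grip opening 0.02143181663470048 clock 62.0333
-0.002 0 False 0.0354 [-0.9  0.1 -1.6]
(-0.002, 0)
0.021856763168401752 67.6583
```

View pics/ins1.png

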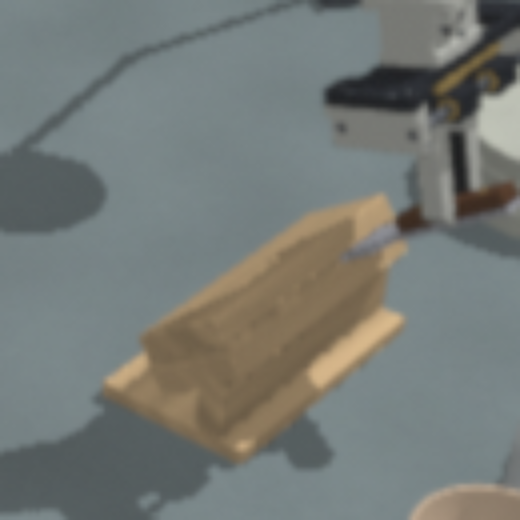

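The blade meets the face at the wide slot, around (350,255), with no resistance so far. I'll push it home.

```bash
cat >> h.py <<'E'
def home(k,dz,dy,over=-.008):
    for d in (.02,.01,over):
        s=bot.line_to(ins(k,d,dz,dy),velocity=.025,stop_force=25); print(d,s,round(depth(k),4),np.round(RS.T@bot.read_contact_force(),1))
        if s: break
E
python3 - <<'E'
from h import *
home('w',-.002,0)
c=grab('scene'); save('ins2',cv2.resize(c['color'][90:220,330:460],None,fx=4,fy=4))
E
```

```text
0.02 False 0.0202 [-0.9 -0.4 -1.2]
0.01 False 0.01 [-0.7  0.1 -1.5]
-0.008 False -0.0031 [ 5.7 -1.1  2.2]
```

View pics/ins2.png

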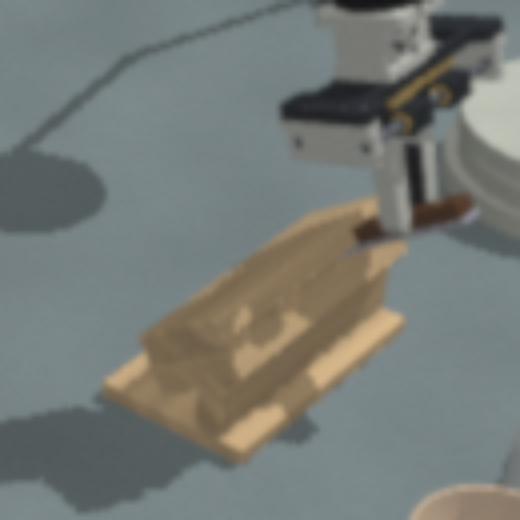

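```bash
python3 - <<'E'
from h import *
def st(t): print(t,round(depth('w'),4),np.round(RS.T@bot.read_contact_force(),1),bot.read_opening())
bot.dwell(.3); st('a')
for d in(-.012,-.018):
    s=bot.line_to(ins('w',d),velocity=.02,stop_force=20); bot.dwell(.2); st((d,s))
E
```

```text
a -0.0031 [ 6.3 -1.1  1.6] 0.021925841719148822
(-0.012, False) -0.0033 [10.3 -1.8  4.8] 0.02163472373548146
(-0.018, False) -0.004 [15.7 -2.2  6.2] 0.02164749011605966
```

```bash
cat >> h.py <<'E'
def leave(k,d,dz=-.002):
    p=ins(k,d,dz); bot.line_to(p,velocity=.03); bot.open(); b=-(RSC@F)[:,2]
    bot.line_to(p+b*.06,velocity=.08); bot.line_to(p+b*.06+[0,0,.1])
E
python3 - <<'E'
from h import *
leave('w',-.0033)
bot.movej([-1.23,.615,-.013,1.423,.008,1.103,-.04])
c=grab('top'); np.save('t4',c,allow_pickle=True); d=grab('scene'); np.save('s4',d,allow_pickle=True)
save('chk',np.hstack([cv2.resize(c['color'][160:320,160:400],None,fx=2,fy=2,interpolation=cv2.INTER_CUBIC)[:,:480],cv2.resize(d['color'][120:216,360:456],(320,320),interpolation=cv2.INTER_CUBIC)]))
print(bot.read_clock())
E
```

```text
76.2
```

View pics/chk.png

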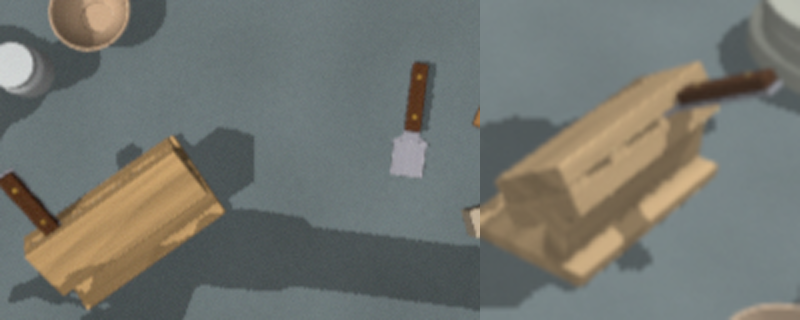

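```bash
cat >> h.py <<'E'
def slotcheck(k,c):
    W=cloud(c); hsv=cv2.cvtColor(c['color'],cv2.COLOR_RGB2HSV).astype(int); H,S,V=[hsv[...,i] for i in range(3)]
    L=(W-SLOT[k])@RS; m=((H<14)|(H>170))&(S>110)&(V<150)&(abs(L[...,1])<.035)&(L[...,0]>-.02)&(L[...,0]<.12)&(abs(L[...,2]-.01)<.05)
    P=L[m]; print(k,len(P),'x',np.percentile(P[:,0],[2,98]))
    for a in(1,2): print(' yz'[a],'at x=0, slope',np.polyfit(P[:,0],P[:,a],1)[::-1], 'pct',np.percentile(P[:,a],[5,50,95]))
E
python3 - <<'E'
from h import *
np.set_printoptions(precision=4,suppress=True)
for n in('t4','s4'): slotcheck('w',np.load(n+'.npy',allow_pickle=True).item())
E
```

```text
w 260 x [0.0069 0.0951]
y at x=0, slope [-0.0025 -0.0039] pct [-0.0108 -0.0033  0.0068]
z at x=0, slope [ 0.0149 -0.0516] pct [0.0071 0.0122 0.0168]
w 77 x [0.0139 0.0993]
y at x=0, slope [-0.0114  0.0406] pct [-0.0134 -0.0091 -0.0048]
z at x=0, slope [ 0.0082 -0.0529] pct [-0.0001  0.0055  0.0097]
```

The wide scraper is home: the grip spans x from about 0 to 95 mm, y is about -2.5 mm and the tilt is about 0.05 rad. Now the mid one.

```bash
python3 - <<'E'
from h import *
pick((335,165,395,275))
r=enter('m'); print(r)
if r:
    home('m',*r)
    for d in(-.008,-.014):
        s=bot.line_to(ins('m',d,*r),velocity=.02,stop_force=20); bot.dwell(.2); print(d,s,round(depth('m'),4),np.round(RS.T@bot.read_contact_force(),1),bot.read_opening())
print(bot.read_clock())
E
```

```text
grip [ 0.55682117 -0.0793495   0.        ] 0.020183637738227844 0.09145623445510864 yaw 170.48731994628906
grip opening 0.02164421660955593 clock 81.9667
-0.002 0 False 0.0353 [-0.8  0.1 -0.2]
(-0.002, 0)
0.02 False 0.0202 [-0.8 -0.1 -0.5]
0.01 False 0.01 [-0.5 -0.1 -0.9]
-0.008 False 0.0006 [ 9.  -1.5  4.4]
-0.008 False 0.0006 [ 9.8 -1.5  5.4] 0.02164271876169947
-0.014 False -0.0001 [14.6 -1.2  4.4] 0.02166814324504748
90.9667
```

```bash
python3 - <<'E'
from h import *
np.set_printoptions(precision=4,suppress=True)
leave('m',.0003)
bot.movej([-1.23,.615,-.013,1.423,.008,1.103,-.04])
c=grab('top'); d=grab('scene')
for k in'wm': slotcheck(k,c); slotcheck(k,d)
save('final',np.vstack([cv2.resize(c['color'][110:310,150:570],(800,381),interpolation=cv2.INTER_CUBIC),cv2.resize(d['color'][120:216,90:456],(800,210))]))
print(bot.read_clock())
E
```

```text
w 263 x [0.0075 0.0951]
y at x=0, slope [-0.002   0.0512] pct [-0.008   0.0002  0.0103]
z at x=0, slope [ 0.0151 -0.0605] pct [0.007  0.0121 0.0162]
w 76 x [0.0127 0.0991]
y at x=0, slope [-0.0101  0.0783] pct [-0.0095 -0.0061  0.0008]
z at x=0, slope [ 0.008  -0.0533] pct [-0.0002  0.0051  0.0096]
m 244 x [0.0071 0.095 ]
y at x=0, slope [-0.0021 -0.0001] pct [-0.0106 -0.0024  0.0069]
z at x=0, slope [ 0.0149 -0.0502] pct [0.0079 0.0123 0.0162]
m 84 x [0.0149 0.0989]
y at x=0, slope [-0.0103  0.0205] pct [-0.0134 -0.0094 -0.005 ]
z at x=0, slope [ 0.0089 -0.0562] pct [0.0003 0.0057 0.0101]
95.9167
```

View pics/final.png

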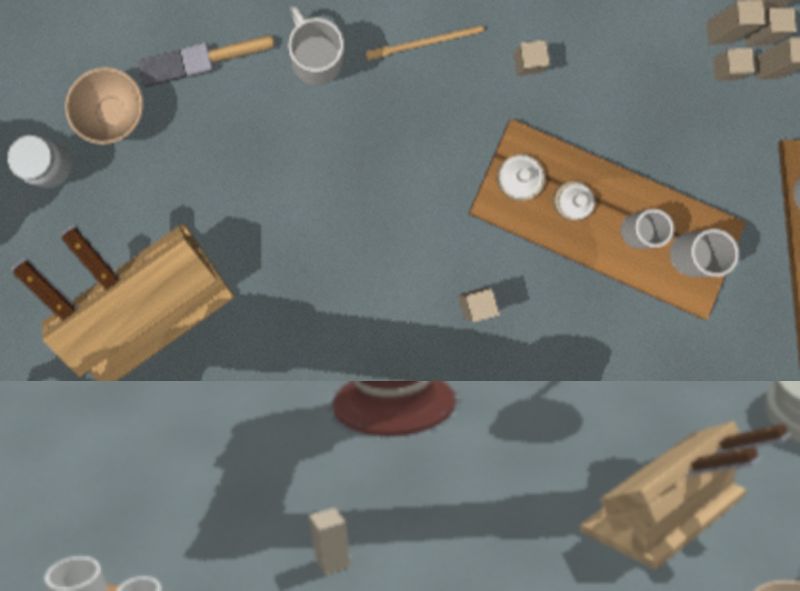

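Both scrapers are in their slots at (45,290) and (90,258). The lids are seated at (522,177) and (575,200), and the jars stand on the clear half at (652,228) and (712,252). No third scraper is on the bench, and the other items haven't moved.

```bash
python3 -c "
from cell import bot
print(bot.sign_off(),bot.read_clock())"
```

```text
the job is handed in; nothing more can be done
the job is handed in; nothing more can be done
```

I handed the job in at about 96 s of the 210 s allowed, with no verdict returned: by the last camera check both lids are seated in their rings, both open jars stand upright on the board, and the wide and mid scrapers are home in their slots (there was no narrow one).

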